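# Lock a swivel reading stand with its quick-release pin

## Task

Lock the reading stand: take the quick-release pin from the wooden tidy, stand it in the eye of the white swing arm, and swing the arm round until the pin's tip drops into the locking hole of the steel index plate below. With its red thumb button held in, push the pin gently fully home and let the button spring out again; then take it by its black handle and give it a short, gentle tug upwards to prove that it is locked. Let go and leave everything else where it is.

Things in the scene. Friction and masses are not known exactly. Their poses are not given: they have to be found in the camera images.
- stand: swivel reading stand, fixed: white round base 220 mm across, post, and a level steel index plate (a sector, 10 mm thick, its top 66 mm above the table) clamped to the post. Origin: centre of the base's underside, on the post's upright axis. The plate has one upright 17 mm through hole with a brass ring, 85 mm from the post axis, roughly towards the stand's own -x (see swing)
- swing (a joint): swing of the white arm about the post's upright axis, rad, positive = anticlockwise seen from above; free from -0.45 to 0.95, starts between 0.42 and 0.7. The index plate's clamp is set by hand: its hole lies under the eye at some swing between -0.3 and 0.3, which is not measured but seen or felt. The hinge is stiff (about 1.5 N at the eye moves it) and stays where it is left
- eye (a point): centre of the 17 mm upright through hole (brass ring) in the arm's 8 mm thick tail, at the tail's upper face, 75 mm above the table and 85 mm from the post axis; 1 mm gap between arm and index plate. Its frame's -x points along the tail, away from the post; at swing 0 it lies exactly towards the stand's -x
- knob_top (a point): centre of the top of the arm's upright round black hand knob, 18 mm across and 40 mm tall, standing on the tail 138 mm from the post axis (53 mm beyond the eye), its top 115 mm above the table. The arm's other end carries an open book on a tilted rest, 270 mm wide, 65 to 265 mm from the post axis, its top 140 mm above the table: carry things over it
- pin: quick-release ball-lock pin, about 0.14 kg. Origin: centre of the underside of its shoulder; z along the pin, shank to -z, button to +z. Shank 16 mm across, 43.5 mm long below the shoulder, its last 6 mm tapering to 11 mm; steel shoulder disc 32 mm across, 4 mm thick; black round handle 24 mm across, from 4 to 30 mm above the origin; red button on top
- pin_tip (a point): centre of the pin's tip, 43.5 mm below its shoulder. Four balls stand out to 20 mm across, 21.5 to 26.5 mm below the shoulder; with the button out they rest on the rim of a 17 mm hole, so that in the eye and over the locking hole the pin stands by itself, tip 8 mm into the plate. Home, the shoulder lies on the arm, the balls are out below the plate, with 2.5 mm of play up
- button (a joint): travel of the pin's thumb button, m: 0 out, 0.005 fully in; spring 3 N to start, 6 N fully in. It draws the balls in, clear of a 17 mm hole from about 0.0035; with it out, no push or pull takes the balls through. Pressed from above with shut fingertips, it goes in first, then the pin slides down under it
- button_top (a point): centre of the top of the red button, 15 mm across; 39 mm above the pin's shoulder when out, 34 mm when fully in (4 mm above the handle)
- tidy: wooden block, fixed, 62 x 180 x 50 mm high, origin at the centre of its underside; three upright 24 mm through holes in a row along its y, 55 mm apart, the middle one at its centre, their mouths 50 mm above the table. The pin stands loosely in any one of them with its shoulder on the block
- hexkey: black T-handle hex key standing in the tidy, handle 50 mm tall; origin on the block's top
- driver: yellow screwdriver standing in the tidy, handle 55 mm tall; origin on the block's top
- mug: dark mug, 82 mm across and tall, handle to its +y; origin under its centre
- remote: black remote control, 170 x 45 x 18 mm; origin under its centre
- novel: closed teal book, 136 x 196 x 28 mm; origin under its centre
- spectacles_case: brown spectacles case, 160 x 62 x 30 mm; origin under its centre

How it is judged:
By the outcome, as a careful person would: the job done as asked, in the order asked, and still so for the second after the job is handed in, with the robot touching nothing.
It also fails if it takes over 72 s, if anything falls off the work surface, if the arm or the gripper's body presses on something with over 40 N, if the wrist force passes 120 N, or if a joint passes its speed limit or range.

## Robot

A 6-joint arm with a two-finger parallel gripper is mounted at the origin on the work surface. World frame = base frame: x ahead of the robot, y to its left, z up, the work surface at z = 0. Lengths are in m, angles in degrees, forces in N, time in s.
With the tool pointing down it reaches from about 0.35 to 0.875 m from the base axis. Payload 4.2 kg.
Tool frame: the origin (TCP) lies midway between the tips of the shut fingers; the grasp point (between the pads) lies 19 mm behind it (r.pinch_z is the distance from the TCP to the grasp point, in m); z points along the fingers, y is the line along which they close (so a half turn about z gives the same grasp; the last joint's range is limited). The gripper opens to 87 mm and grips with 3 to 60 N. Pads are 19 mm wide; open, the fingers measure 117 mm over their backs; the gripper's body (75 mm by 190 mm) begins 51 mm behind the grasp point.
Start: joints at [-55.256, 22.042, 0.453, 0, -68.411, -14.817], TCP at [0.213, -0.588, 0.223] pointing down, gripper open.
Joint ranges: [-179.83, 179.83], [-69.29, 118.12], [-61.27, 80.66], [-181.25, 117.63], [-171.15, -9.14], [-177.46, 177.46]. Speed limits (degrees/s): [159.86, 159.86, 180, 180, 180, 180].

## Interface

Orientations are given as a 3x3 rotation matrix whose columns are the frame's x, y, z axes.
In Python, from station import r, imaging, models gives the robot as it stands. The module is installed in compiled form; this text tells all that it offers.
- The arm moves only by the tool apply_moves, never from a script. Its argument "moves" is a list of rows, each a list of 2 entries, a list of its own where there are three numbers: the shift along the tool's x, y, z in m, then the turn about the tool's z in degrees. A call has 1 to 5 rows; each row shifts and turns the commanded pose from where the row before left it, along the tool's axes as they then stand; what a row does not reach is not made up. A row lasts 1/12 s, in which the tool goes at most 41.7 mm and 7.16 degrees, less where a joint would pass 70% of its speed; a pose out of reach is approached as far as the arm can. A call is refused whole if a number of a shift passes 0.0417 or a number of a turn 7.16, either way. A call with a gripper value outside its range is refused whole. "hand" is the finger opening in m, from 0 to 0.087, set as the call begins (left out, the last holds). The fingers move at their own pace and stop on an object; the grip force is fixed at half the most. Time passes only in rows, so rows that do not move let the fingers close. It gives the time, the measured TCP pose, the force, the opening and the grip force at its end, in the units of the state.
- r.sense(): the state, without advancing time (a new reading comes with each control period).
- imaging.capture(name): name is "scene" or "side" or "wrist"; returns a dict with "frame" (420x560x3 uint8, blue, green, red), "intrinsics" (3x3 intrinsics, pixels), "eye" and "orientation" of the camera in the world. Camera axes: x right, y down, z forward; pixel columns grow to the right and rows downward; lengths in m; the calibration is good to about 2 mm. The wrist camera is an equidistant fisheye: a pixel r from the principal point sees the ray r / f radians off the axis. A picture is of the moment at which its call begins. There is no depth.
- r.finish_job(): hands the job in; it is judged then, once.
Trained networks look in a picture, given as the dict that the camera call returned (one of the last four; its "shot" number tells which), for a name from the list of things; names that differ only in an ending like _2 or _b are one class to them, and where a whole thing is asked for, a point or a joint stands for the part that bears it (a point fixed in the world has none). Each returns a list of dicts, best first, with "confidence" (0 to 1); they miss things now and then, are a little off and sometimes report something else, mostly with a low value. They report only what shows in the picture. A call takes as long as a camera call.
- models.cut_out(picture, target): "region" (420x560 bool, what is visible of it) and "extent" ([left, top, width, height] as shares, 0 to 1, of the picture: columns of its width, rows of its height, round what is visible of it).
- models.place_of(picture, target): "at" ([column, row] as shares, 0 to 1, of the picture: columns of its width, rows of its height: a listed point, or the origin of a listed thing).
The state is a dict: "time_s": time; "joints": joint angles; "joint_velocities": joint speeds; "effort": joint torques, N m; "tcp_pos": TCP position; "ee_rot": TCP orientation; "wrist_force": force on the tool from outside, world axes, zero at the start; "moment": the same for the moment, N m; "gripper_width": opening from 0.0 (shut) to 1.0 (fully open); "gripper_force": force on a finger pad.
Only numpy, scipy, OpenCV 4.12 (cv2) and the standard library are available. Lean on these libraries where they do the work, as an engineer would, in place of code of your own. Each camera call takes 0.05 s, during which the arm holds its last target. There are 200 camera calls.

## Working session

There is one attempt and no reset: what is moved stays moved. The work goes in short steps, Python scripts to look and compute and a tool call to move; the robot and the scene stay as the last step left them, time stands still between calls to the robot, and variables do not carry over. Pictures are saved under pics/ and viewed, at most 10 in all, crops included, and the job is handed in when it is done.

Besides the shell and the picture viewer there is one more tool, called after ">>>" as name(argument=value, ...) on one line, values as JSON. apply_moves: Moves the arm, as the interface text tells. Its arguments: {"type":"object","properties":{"moves":{"type":"array"},"hand":{"type":"number"}},"required":["moves"]}

```bash
mkdir -p pics; cat > h.py <<'E'
import numpy as np, cv2
from station import r, imaging, models
def px(p,at): return np.array([at[0]*560,at[1]*420])
def ray(p,uv,fish=False):
    K=np.array(p["intrinsics"]);x=(uv[0]-K[0,2])/K[0,0];y=(uv[1]-K[1,2])/K[1,1]
    if fish:
        t=np.hypot(x,y);s=np.sin(t)/t if t>1e-9 else 1;d=np.array([x*s,y*s,np.cos(t)])
    else: d=np.array([x,y,1.])
    d=np.array(p["orientation"])@d
    return np.array(p["eye"]),d/np.linalg.norm(d)
def atz(p,uv,z,fish=False):
    o,d=ray(p,uv,fish);return o+d*(z-o[2])/d[2]
def proj(p,X,fish=False):
    K=np.array(p["intrinsics"]);c=np.array(p["orientation"]).T@(np.array(X)-p["eye"])
    if fish:
        t=np.arctan2(np.hypot(c[0],c[1]),c[2]);n=np.hypot(c[0],c[1]);x,y=c[0]/n*t,c[1]/n*t
    else: x,y=c[0]/c[2],c[1]/c[2]
    return np.array([K[0,0]*x+K[0,2],K[1,1]*y+K[1,2]])
def tri(rays):
    A=np.zeros((3,3));b=np.zeros(3)
    for o,d in rays:
        M=np.eye(3)-np.outer(d,d);A+=M;b+=M@o
    return np.linalg.solve(A,b)
H={'stand':0,'eye':.075,'knob_top':.115,'pin':.05,'button_top':.089,'tidy':0,'hexkey':.05,'driver':.05,'mug':0}
def look(names,cams=('scene','side','wrist'),H=H,save=None):
    for c in cams:
        p=imaging.capture(c)
        if save: cv2.imwrite(f'pics/{save}_{c}.png',p['frame'])
        for n in names:
            for q in models.place_of(p,n)[:2]:
                uv=px(p,q['at']);print(c,n,round(q['confidence'],2),uv.round(1),atz(p,uv,H[n],c=='wrist').round(4))
E
python3 - <<'E'
from h import *
np.set_printoptions(suppress=True)
look(list(H),save='a')
a=[cv2.imread(f'pics/a_{c}.png') for c in('scene','side','wrist')]
cv2.imwrite('pics/a.png',cv2.resize(np.vstack([np.hstack(a[:2]),np.hstack([a[2],a[2]*0])]),(800,600)))
for c in('scene','side','wrist'):
    p=imaging.capture(c);print(c,p['eye'],p['intrinsics'])
s=r.sense();print(s['ee_rot'],s['time_s'],r.pinch_z)
E
```

```text
scene stand 0.6 [321.5 272.4] [0.6418 0.002  0.    ]
scene eye 0.79 [296.5 243.3] [ 0.5743 -0.038   0.075 ]
scene knob_top 0.57 [275.9 233.9] [ 0.5496 -0.0862  0.115 ]
scene pin 0.44 [372.6 175.9] [0.4359 0.3342 0.05  ]
scene button_top 0.56 [366.9 168.6] [0.4326 0.3063 0.089 ]
scene tidy 0.77 [366.3 191. ] [0.4428 0.3123 0.    ]
scene hexkey 0.75 [381.1 172.2] [0.4349 0.3698 0.05  ]
scene hexkey 0.18 [364.6 188.3] [0.4704 0.2746 0.05  ]
scene driver 0.44 [358.  185.7] [0.4504 0.2643 0.05  ]
scene mug 0.79 [148.2 292.2] [ 0.4709 -0.4224  0.    ]
side stand 0.78 [231.5 226.6] [0.6535 0.0045 0.    ]
side eye 0.56 [265.6 208. ] [ 0.5607 -0.0379  0.075 ]
side pin 0.7 [219.2 310.7] [0.4392 0.3163 0.05  ]
side button_top 0.64 [202.5 325.1] [0.416 0.393 0.089]
side button_top 0.59 [233.2 295.3] [0.4161 0.2921 0.089 ]
side tidy 0.82 [224.1 321.3] [0.4428 0.3005 0.    ]
side mug 0.91 [351.2 179.7] [ 0.4809 -0.4172  0.    ]
side mug 0.29 [384.9 203.4] [ 0.3297 -0.3463  0.    ]
scene [ 1.16872943 -0.43064459  0.90346293] [[412.3840061    0.         279.11639892]
 [  0.         412.3840061  206.99688788]
 [  0.           0.           1.        ]]
side [-0.10175491  0.87941181  0.84718143] [[492.90062184   0.         284.68716021]
 [  0.         492.90062184 208.70254862]
 [  0.           0.           1.        ]]
wrist [ 0.13641473 -0.61475939  0.38435468] [[325.1922621    0.         275.33045161]
 [  0.         325.1922621  210.66985865]
 [  0.           0.           1.        ]]
[[-0.94013252 -0.3408091  -0.00000744]
 [-0.3408091   0.94013252 -0.00002808]
 [ 0.00001656 -0.00002386 -1.        ]] 1.65 0.0187
```

View pics/a.png

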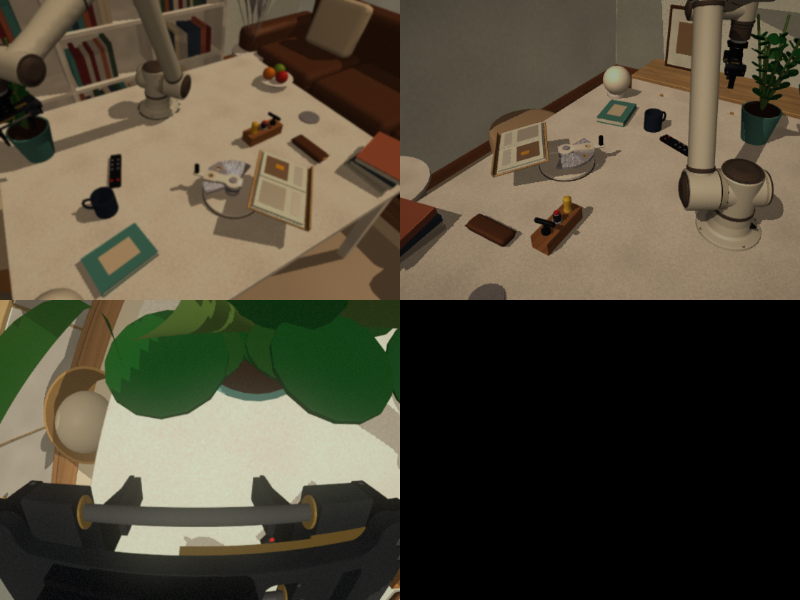

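The scene camera shows the tidy around (262,130) in the mosaic, with the driver, the red-buttoned pin in the middle hole, then the hex key. The stand is at about (235,180), its arm's tail and knob at (197,168), and the plant is next to the gripper at the start. I'll look closer.

```bash
python3 - <<'E'
import cv2,numpy as np
s=cv2.imread('pics/a_scene.png');d=cv2.imread('pics/a_side.png')
f=lambda i,x,y,w,h:cv2.resize(i[y:y+h,x:x+w],(400,300),interpolation=cv2.INTER_CUBIC)
cv2.imwrite('pics/b.png',np.vstack([np.hstack([f(s,325,145,80,60),f(s,260,215,100,75)]),np.hstack([f(d,180,265,100,75),f(d,210,180,100,75)])]))
E
```

```text
(no output)
```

View pics/b.png

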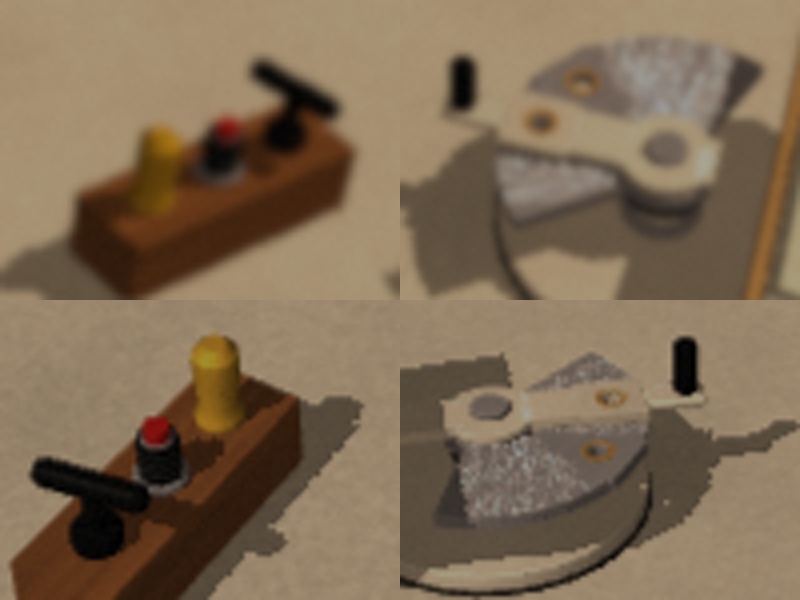

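The pin stands in the middle hole, with the driver on the -y side and the hex key on the +y side. The arm's brass eye and the plate's brass locking hole are both visible. Triangulating from the crops.

```bash
cat > m.py <<'E'
from h import *
np.set_printoptions(suppress=True,precision=4)
S=imaging.capture('scene');D=imaging.capture('side')
P={'button':((370.6,170.0),(219.2,296.0),.088),'eye':((295.5,245.5),(263,204.3),.075),'hole':((305.8,235.8),(260,217.5),.066),'post':((326.3,252.5),(232.5,206.8),.08),'knob':((275.5,230.5),(281.3,190.8),.115)}
for n,(a,b,z) in P.items():
    print(n,tri([ray(S,a),ray(D,b)]),atz(S,a,z),atz(D,b,z))
E
python3 m.py
```

```text
button [0.442  0.3111 0.0885] [0.4429 0.3128 0.088 ] [0.441  0.3094 0.088 ]
eye [ 0.5779 -0.046   0.0757] [ 0.5794 -0.0443  0.075 ] [ 0.5773 -0.049   0.075 ]
hole [0.5559 0.0003 0.0665] [0.5576 0.0021 0.066 ] [ 0.5549 -0.0024  0.066 ]
post [0.64   0.0106 0.0774] [0.6423 0.0097 0.08  ] [0.6369 0.0129 0.08  ]
knob [ 0.5382 -0.082   0.1153] [ 0.5389 -0.0813  0.115 ] [ 0.538  -0.0833  0.115 ]
```

>>> apply_moves(moves=[[[-0.032, 0.019, -0.008], 0], [[-0.032, 0.019, -0.008], 0], [[-0.032, 0.019, -0.008], 0], [[-0.032, 0.019, -0.008], 0], [[-0.032, 0.019, -0.008], 0]], hand=0.06)

```text
time_s: 2.17
tcp_pos: [0.3318, -0.4423, 0.2631]
ee_rot: [[-0.94, -0.34, 0.0], [-0.34, 0.94, -0.0], [-0.0, -0.0, -1.0]]
wrist_force: [0.2, -0.4, -0.2]
gripper_width: 0.733
gripper_force: 0.0
```

>>> apply_moves(moves=[[[-0.032, 0.019, -0.008], 0], [[-0.032, 0.019, -0.008], 0], [[-0.032, 0.019, -0.008], 0], [[-0.032, 0.019, -0.008], 0], [[-0.032, 0.019, -0.008], 0]])

```text
time_s: 2.58
tcp_pos: [0.4499, -0.2982, 0.3033]
ee_rot: [[-0.94, -0.341, 0.001], [-0.341, 0.94, -0.0], [-0.001, -0.001, -1.0]]
wrist_force: [0.3, -1.2, -0.2]
gripper_width: 0.692
gripper_force: 0.0
```

>>> apply_moves(moves=[[[-0.019, 0.033, 0], 0], [[-0.019, 0.033, 0], 0], [[-0.019, 0.033, 0], 0], [[-0.019, 0.033, 0], 0], [[-0.019, 0.033, 0], 0]])

```text
time_s: 3.0
tcp_pos: [0.4821, -0.1105, 0.3029]
ee_rot: [[-0.94, -0.341, 0.001], [-0.341, 0.94, 0.0], [-0.001, -0.0, -1.0]]
wrist_force: [0.3, -0.1, -0.4]
gripper_width: 0.685
gripper_force: 0.0
```

>>> apply_moves(moves=[[[-0.019, 0.033, 0], 0], [[-0.019, 0.033, 0], 0], [[-0.019, 0.033, 0], 0], [[-0.006, 0.035, 0.009], 0], [[-0.006, 0.035, 0.009], 0]])

```text
time_s: 3.42
tcp_pos: [0.4896, 0.0721, 0.2848]
ee_rot: [[-0.94, -0.341, 0.001], [-0.341, 0.94, 0.001], [-0.002, 0.0, -1.0]]
wrist_force: [0.8, -0.2, -0.7]
gripper_width: 0.689
gripper_force: 0.0
```

>>> apply_moves(moves=[[[-0.006, 0.035, 0.009], 0], [[-0.006, 0.035, 0.009], 0], [[-0.006, 0.035, 0.009], 0], [[-0.006, 0.035, 0.009], 0], [[-0.006, 0.035, 0.009], 0]])

```text
time_s: 3.83
tcp_pos: [0.4574, 0.2465, 0.2395]
ee_rot: [[-0.94, -0.341, 0.001], [-0.341, 0.94, 0.001], [-0.001, 0.0, -1.0]]
wrist_force: [0.6, 1.2, 0.9]
gripper_width: 0.689
gripper_force: 0.0
```

>>> apply_moves(moves=[[[0, 0, 0], -7.1], [[0, 0, 0], -7.1], [[0, 0, 0], -7.1], [[0, 0, 0], -7.1], [[0, 0, 0], -7.1]])

```text
time_s: 4.25
tcp_pos: [0.4579, 0.245, 0.2396]
ee_rot: [[-0.562, -0.827, 0.0], [-0.827, 0.562, 0.0], [-0.0, -0.0, -1.0]]
wrist_force: [-0.3, -0.8, 0.4]
gripper_width: 0.686
gripper_force: 0.0
```

>>> apply_moves(moves=[[[0, 0, 0], -7.1], [[0, 0, 0], -7.1], [[0, 0, 0], -7.1], [[0, 0, 0], -7.1], [[0, 0, 0], -7.1]])

```text
time_s: 4.67
tcp_pos: [0.458, 0.2448, 0.2397]
ee_rot: [[0.022, -1.0, 0.0], [-1.0, -0.022, 0.0], [-0.0, -0.0, -1.0]]
wrist_force: [-0.3, 0.5, 0.6]
gripper_width: 0.686
gripper_force: 0.0
```

```bash
python3 - <<'E'
from h import *
look(['button_top','pin','tidy','hexkey','driver'],save='c')
E
```

```text
scene button_top 0.37 [367.7 166.7] [0.4264 0.3144 0.089 ]
scene pin 0.55 [171.1 363.3] [ 0.7097 -0.4343  0.05  ]
scene pin 0.53 [369.6 177.1] [0.4358 0.3219 0.05  ]
scene tidy 0.65 [367.1 192.1] [0.4483 0.3111 0.    ]
scene hexkey 0.47 [357.1 187.8] [0.4569 0.2558 0.05  ]
scene hexkey 0.44 [381.5 175.2] [0.4473 0.3612 0.05  ]
scene driver 0.57 [354.9 187.3] [0.4517 0.2511 0.05  ]
scene driver 0.42 [294.9 244.5] [ 0.5577 -0.0322  0.05  ]
side pin 0.57 [216.4 309.1] [0.4475 0.316  0.05  ]
side pin 0.17 [385.9 203.1] [ 0.3024 -0.2769  0.05  ]
side tidy 0.91 [220.7 323.1] [0.4459 0.3089 0.    ]
side tidy 0.18 [303.8 160. ] [ 0.6834 -0.4481  0.    ]
side hexkey 0.94 [205.1 325.2] [0.4378 0.3653 0.05  ]
side driver 0.58 [234.  293.1] [0.4455 0.2553 0.05  ]
wrist button_top 0.54 [291.  259.6] [0.4395 0.3144 0.089 ]
wrist pin 0.69 [287.6 243.1] [0.4418 0.3117 0.05  ]
wrist tidy 0.72 [284.9 230.1] [0.4436 0.3142 0.    ]
wrist hexkey 0.71 [288.8 282.7] [0.4387 0.3651 0.05  ]
wrist driver 0.71 [288.8 197.3] [0.442  0.2564 0.05  ]
```

View pics/c_wrist.png

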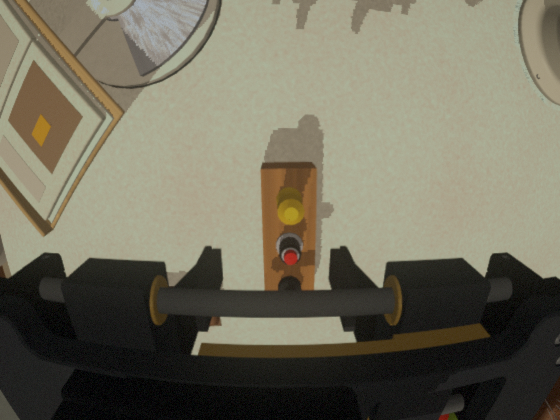

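The wrist picture shows the red button at (291,257), the driver at (290,210) and the hex key at (290,285). The tidy is nearly square to the world axes. Moving over the pin and lowering.

>>> apply_moves(moves=[[[-0.033, 0.008, 0.025], 0], [[-0.033, 0.008, 0.025], 0], [[0, 0, 0.02], 0], [[0, 0, 0.01], 0], [[0, 0, 0], 0]])

```text
time_s: 5.98
tcp_pos: [0.4399, 0.3086, 0.1576]
ee_rot: [[0.016, -1.0, -0.004], [-1.0, -0.016, -0.004], [0.004, 0.004, -1.0]]
wrist_force: [-0.5, 0.7, 0.1]
gripper_width: 0.692
gripper_force: 0.0
```

```bash
python3 - <<'E'
from h import *
look(['button_top','pin'],save='d')
a=[cv2.imread(f'pics/d_{c}.png') for c in('scene','side','wrist')]
f=lambda i,x,y,w,h:cv2.resize(i[y:y+h,x:x+w],(400,300),interpolation=cv2.INTER_CUBIC)
cv2.imwrite('pics/d.png',np.vstack([np.hstack([f(a[0],325,130,100,75),f(a[1],160,250,120,90)]),np.hstack([f(a[2],160,150,240,180)]*2)]))
E
```

```text
scene button_top 0.59 [368.  171.6] [0.446  0.2999 0.089 ]
scene pin 0.65 [370.3 174.7] [0.4276 0.3315 0.05  ]
side button_top 0.61 [217.3 294.4] [0.4469 0.3087 0.089 ]
side pin 0.78 [220.7 310.4] [0.4371 0.3137 0.05  ]
wrist button_top 0.8 [276.3 224.6] [0.4406 0.3126 0.089 ]
wrist pin 0.78 [276.1 206.9] [0.4408 0.3101 0.05  ]
```

View pics/d.png

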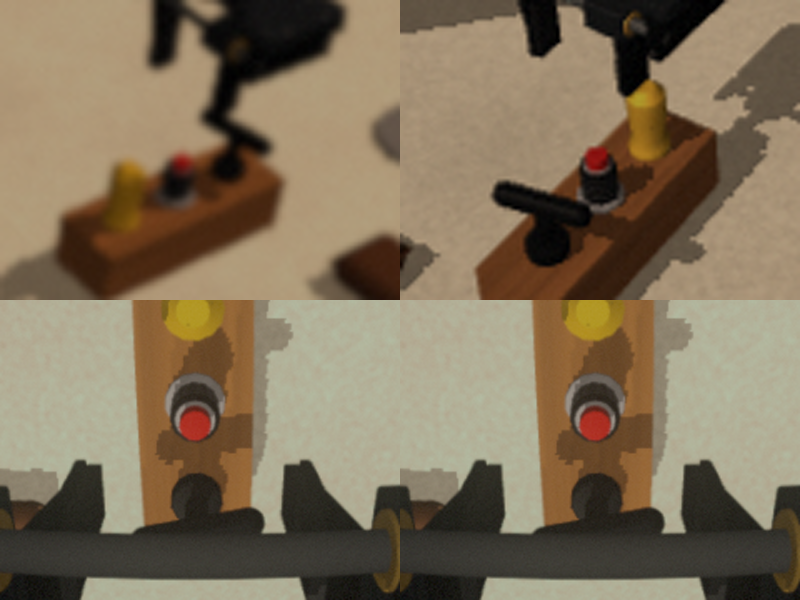

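The button at (276,230) in the wrist image is centred between the fingers, and the neighbours clear them. Lowering and gripping.

>>> apply_moves(moves=[[[-0.003, -0.001, 0.03], 0], [[0, 0, 0.03], 0], [[0, 0, 0.025], 0], [[0, 0, 0.015], 0], [[0, 0, 0], 0]])

```text
time_s: 6.85
tcp_pos: [0.4405, 0.3108, 0.057]
ee_rot: [[0.015, -1.0, -0.005], [-1.0, -0.015, -0.005], [0.005, 0.005, -1.0]]
wrist_force: [-0.3, -0.7, -0.8]
gripper_width: 0.689
gripper_force: 0.0
```

>>> apply_moves(moves=[[[0, 0, 0], 0], [[0, 0, 0], 0], [[0, 0, 0], 0], [[0, 0, 0], 0], [[0, 0, 0], 0]], hand=0.015)

```text
time_s: 7.27
tcp_pos: [0.4425, 0.3132, 0.0613]
ee_rot: [[0.016, -1.0, 0.001], [-1.0, -0.016, 0.002], [-0.002, -0.001, -1.0]]
wrist_force: [0.4, -0.0, -0.2]
gripper_width: 0.395
gripper_force: 0.0
```

>>> apply_moves(moves=[[[0, 0, 0], 0], [[0, 0, 0], 0], [[0, 0, 0], 0], [[0, 0, 0], 0], [[0, 0, 0], 0]])

```text
time_s: 7.68
tcp_pos: [0.4421, 0.3129, 0.0606]
ee_rot: [[0.016, -1.0, 0.0], [-1.0, -0.016, 0.0], [-0.0, -0.0, -1.0]]
wrist_force: [-2.1, -0.7, 6.1]
gripper_width: 0.269
gripper_force: 30.0
```

>>> apply_moves(moves=[[[0, 0, -0.01], 0], [[0, 0, -0.03], 0], [[0, 0, -0.04], 0], [[0, 0, -0.04], 0], [[0, 0, -0.04], 0]])

```text
time_s: 8.1
tcp_pos: [0.4416, 0.3121, 0.2216]
ee_rot: [[0.016, -1.0, -0.001], [-1.0, -0.016, -0.001], [0.001, 0.001, -1.0]]
wrist_force: [0.3, 0.3, -1.6]
gripper_width: 0.267
gripper_force: 30.0
```

>>> apply_moves(moves=[[[0.036, -0.013, 0], 0], [[0.036, -0.013, 0], 0], [[0.036, -0.013, 0], 0], [[0.036, -0.013, 0], 0], [[0.036, -0.013, 0], 0]])

```text
time_s: 8.52
tcp_pos: [0.5098, 0.1321, 0.2201]
ee_rot: [[0.017, -1.0, -0.001], [-1.0, -0.017, 0.0], [-0.0, 0.001, -1.0]]
wrist_force: [0.9, 0.7, -2.5]
gripper_width: 0.268
gripper_force: 30.0
```

>>> apply_moves(moves=[[[0.036, -0.013, 0], 0], [[0.036, -0.013, 0], 0], [[0.036, -0.013, 0], 0], [[0.036, -0.013, 0], 0], [[0.036, -0.013, 0], 0]])

```text
time_s: 8.93
tcp_pos: [0.5778, -0.047, 0.2199]
ee_rot: [[0.016, -1.0, -0.001], [-1.0, -0.016, 0.0], [-0.0, 0.001, -1.0]]
wrist_force: [0.3, 1.5, -1.4]
gripper_width: 0.265
gripper_force: 30.0
```

>>> apply_moves(moves=[[[0, 0, 0], 6.9], [[0, 0, 0], 6.9], [[0, 0, 0], 6.9], [[0, 0, 0], 6.9], [[0, 0, 0], 6.9]])

```text
time_s: 9.35
tcp_pos: [0.5774, -0.0454, 0.2195]
ee_rot: [[-0.559, -0.829, -0.002], [-0.829, 0.559, 0.0], [0.001, 0.001, -1.0]]
wrist_force: [-0.9, 1.1, -2.1]
gripper_width: 0.265
gripper_force: 30.0
```

>>> apply_moves(moves=[[[0, 0, 0], 7], [[0, 0, 0], 7], [[0, 0, 0], 0], [[0, 0, 0], 0], [[0, 0, 0], 0]])

```text
time_s: 9.77
tcp_pos: [0.5777, -0.0451, 0.2199]
ee_rot: [[-0.736, -0.676, -0.001], [-0.676, 0.736, 0.0], [0.0, 0.0, -1.0]]
wrist_force: [-1.0, 0.2, -2.0]
gripper_width: 0.266
gripper_force: 30.0
```

```bash
python3 - <<'E'
from h import *
look(['eye','pin_tip','pin','knob_top'],H={**H,'pin_tip':.167,'pin':.211},save='e')
a=[cv2.imread(f'pics/e_{c}.png') for c in('scene','side','wrist')]
f=lambda i,x,y,w,h:cv2.resize(i[y:y+h,x:x+w],(400,300),interpolation=cv2.INTER_CUBIC)
cv2.imwrite('pics/e.png',np.vstack([np.hstack([f(a[0],240,190,120,90),f(a[1],200,130,120,90)]),np.hstack([f(a[2],140,120,280,210),cv2.resize(a[2],(400,300))])]))
s=r.sense();print(s['tcp_pos'],s['ee_rot'])
E
```

```text
scene eye 0.73 [297.8 245.6] [ 0.5827 -0.0392  0.075 ]
scene pin_tip 0.66 [292.9 221.4] [ 0.5753 -0.0522  0.167 ]
scene pin 0.6 [296.6 204.6] [ 0.5672 -0.038   0.211 ]
scene knob_top 0.96 [275.4 231.9] [ 0.5429 -0.0839  0.115 ]
scene knob_top 0.47 [323.5 270.3] [ 0.7062 -0.0455  0.115 ]
side eye 0.63 [262.7 204.6] [ 0.5772 -0.0473  0.075 ]
side eye 0.54 [128.5 326.6] [0.5509 0.4697 0.075 ]
side pin_tip 0.5 [261.1 177. ] [ 0.5765 -0.0436  0.167 ]
side pin_tip 0.39 [223.1 323.4] [0.3338 0.4196 0.167 ]
side pin 0.53 [259.6 163.4] [ 0.5764 -0.039   0.211 ]
side knob_top 0.97 [282.8 189.1] [ 0.5394 -0.093   0.115 ]
wrist eye 0.98 [272.8 197.8] [ 0.579  -0.0463  0.075 ]
wrist eye 0.62 [273.2 227.1] [ 0.6012 -0.0255  0.075 ]
wrist pin_tip 0.73 [494.9 274.5] [0.4772 0.1315 0.167 ]
wrist pin_tip 0.64 [274.5 227. ] [ 0.5755 -0.047   0.167 ]
wrist pin 0.84 [274.5 254.3] [ 0.576  -0.0464  0.211 ]
wrist knob_top 0.55 [272.8 149.1] [ 0.5404 -0.0811  0.115 ]
[ 0.57792398 -0.04511021  0.22013656] [[-7.38102096e-01 -6.74689037e-01 -1.27458937e-05]
 [-6.74689036e-01  7.38102096e-01 -2.14440813e-05]
 [ 2.38758574e-05 -7.22840661e-06 -1.00000000e+00]]
```

View pics/e.png

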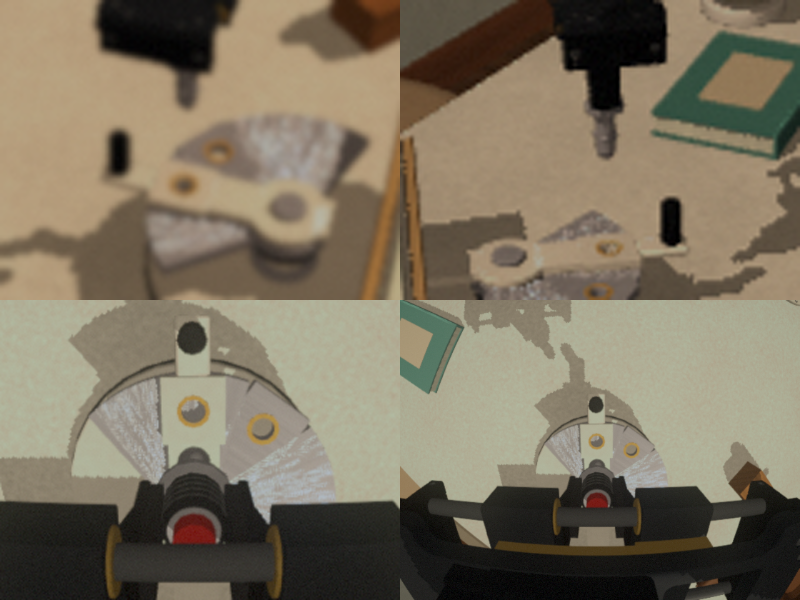

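The wrist picture shows the pin held upright, with the arm's eye at about (275,198) and the lock hole at about (324,210). I'll fit the brass rings and measure the pin tip's offset.

```bash
cat > rings.py <<'E'
from h import *
np.set_printoptions(suppress=True,precision=4)
def rings(p,fish,z0=.07,c=(.575,-.025),rad=.1):
    hsv=cv2.cvtColor(p['frame'],cv2.COLOR_BGR2HSV)
    m=((hsv[...,0]>12)&(hsv[...,0]<26)&(hsv[...,1]>110)&(hsv[...,2]>90)).astype(np.uint8)
    n,l,st,ce=cv2.connectedComponentsWithStats(m,connectivity=8)
    out=[]
    for i in range(1,n):
        if st[i,4]<12: continue
        x=np.column_stack(np.nonzero(l==i)[::-1]).astype(np.float32)
        (u,v),rr=cv2.minEnclosingCircle(x)
        b=st[i];uv=(b[0]+(b[2]-1)/2,b[1]+(b[3]-1)/2)
        X=atz(p,uv,z0,fish)
        if np.hypot(*(X[:2]-c))<rad: out.append((st[i].tolist(),uv,atz(p,uv,.075,fish),atz(p,uv,.066,fish)))
    return out
if __name__=='__main__':
    for c in('scene','side','wrist'):
        p=imaging.capture(c)
        for o in rings(p,c=='wrist'): print(c,o)
        if c=='wrist':
            s=r.sense();t=np.array(s['tcp_pos'])
            for dz in (-.0543,-.011,.028): print(proj(p,t+[0,0,dz],True))
            hsv=cv2.cvtColor(p['frame'],cv2.COLOR_BGR2HSV);m=((hsv[...,0]<6)|(hsv[...,0]>174))&(hsv[...,1]>150)&(hsv[...,2]>90)
            m[:, :240]=0;m[:,310:]=0
            ys,xs=np.nonzero(m);print('red',xs.min(),xs.max(),ys.min(),ys.max())
            q=models.cut_out(p,'pin')[0];g=q['region'];ys,xs=np.nonzero(g);print('pin',q['confidence'],[ (int(y),int(xs[ys==y].min()),int(xs[ys==y].max())) for y in range(ys.min(),ys.max(),4)])
E
python3 rings.py
```

```text
scene ([301, 232, 9, 7, 35], (np.float64(305.0), np.float64(235.0)), array([ 0.5606, -0.0029,  0.075 ]), array([0.554 , 0.0017, 0.066 ]))
scene ([291, 242, 9, 7, 38], (np.float64(295.0), np.float64(245.0)), array([ 0.5773, -0.0445,  0.075 ]), array([ 0.5708, -0.0403,  0.066 ]))
side ([255, 215, 9, 5, 23], (np.float64(259.0), np.float64(217.0)), array([0.551 , 0.0073, 0.075 ]), array([ 0.5586, -0.0029,  0.066 ]))
wrist ([264, 187, 23, 22, 159], (np.float64(275.0), np.float64(197.5)), array([ 0.5773, -0.0449,  0.075 ]), array([ 0.5791, -0.0433,  0.066 ]))
wrist ([313, 200, 22, 21, 177], (np.float64(323.5), np.float64(210.0)), array([ 0.5542, -0.0007,  0.075 ]), array([0.5553, 0.0022, 0.066 ]))
[274.1563 230.5418]
[273.9431 256.4857]
[273.6661 290.9879]
red 261 290 270 290
pin 0.63 [(222, 277, 281), (226, 267, 285), (230, 265, 286), (234, 262, 287), (238, 257, 292), (242, 253, 297), (246, 251, 300), (250, 254, 296), (254, 255, 296), (258, 255, 296), (262, 254, 297), (266, 254, 297), (270, 253, 298), (274, 253, 298), (278, 253, 298), (282, 253, 297), (286, 254, 297)]
```

>>> apply_moves(moves=[[[0, 0, 0.03], 0], [[0, 0, 0.03], 0], [[0, 0, 0.015], 0], [[0, 0, 0.005], 0], [[0, 0, 0], 0]])

```text
time_s: 11.13
tcp_pos: [0.5773, -0.0453, 0.1388]
ee_rot: [[-0.738, -0.675, -0.003], [-0.675, 0.738, -0.001], [0.003, 0.001, -1.0]]
wrist_force: [0.3, -0.5, -2.3]
gripper_width: 0.263
gripper_force: 30.0
```

>>> apply_moves(moves=[[[0, 0, 0.005], 0], [[0, 0, 0.005], 0], [[0, 0, 0.005], 0], [[0, 0, 0], 0], [[0, 0, 0], 0]])

```text
time_s: 11.55
tcp_pos: [0.5779, -0.0451, 0.1253]
ee_rot: [[-0.738, -0.675, 0.0], [-0.675, 0.738, -0.0], [-0.0, -0.0, -1.0]]
wrist_force: [-0.9, -0.5, -2.4]
gripper_width: 0.266
gripper_force: 30.0
```

```bash
python3 - <<'E'
from h import *
np.set_printoptions(suppress=True,precision=4)
a=[imaging.capture(c)['frame'] for c in('scene','side','wrist')]
f=lambda i,x,y,w,h:cv2.resize(i[y:y+h,x:x+w],(400,300),interpolation=cv2.INTER_CUBIC)
cv2.imwrite('pics/f.png',np.vstack([np.hstack([f(a[0],250,200,80,60),f(a[1],220,160,80,60)]),np.hstack([f(a[2],200,150,160,120),f(a[2],140,120,280,210)])]))
s=r.sense();print(s['tcp_pos'],s['wrist_force'],s['moment'])
E
```

```text
[ 0.5782 -0.0451  0.1256] [ 0.6893  0.6501 -1.5255] [0.0238 0.0105 0.0182]
```

View pics/f.png

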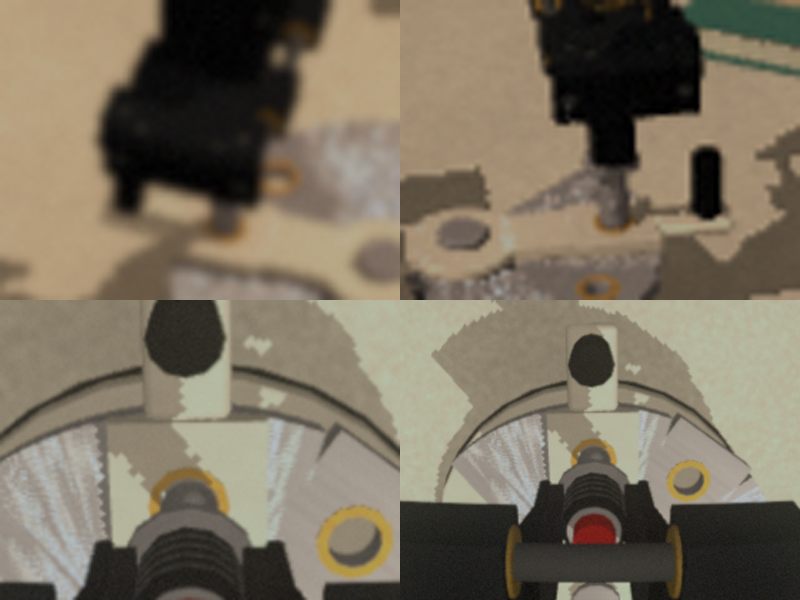

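The tip is in the eye's ring, with the hole to the right at about (342,246) in the full wrist picture. Lowering to about 2 mm above the plate, then swinging along the 85 mm arc.

>>> apply_moves(moves=[[[0, 0, 0.003], 0], [[0, 0, 0], 0]])

```text
time_s: 11.87
tcp_pos: [0.5778, -0.0451, 0.1218]
ee_rot: [[-0.738, -0.675, -0.0], [-0.675, 0.738, 0.0], [0.0, 0.0, -1.0]]
wrist_force: [0.5, -0.5, -3.1]
gripper_width: 0.27
gripper_force: 30.0
```

>>> apply_moves(moves=[[[-0.0002, 0.0052, 0], 3.5], [[-0.0002, 0.0052, 0], 3.5], [[-0.0002, 0.0052, 0], 3.5], [[-0.0002, 0.0052, 0], 3.5], [[0, 0, 0], 0]])

```text
time_s: 12.28
tcp_pos: [0.5655, -0.0276, 0.1221]
ee_rot: [[-0.88, -0.475, -0.001], [-0.475, 0.88, 0.0], [0.0, 0.001, -1.0]]
wrist_force: [-3.1, 2.7, -0.7]
gripper_width: 0.264
gripper_force: 30.0
```

>>> apply_moves(moves=[[[-0.0002, 0.0052, 0], 3.5], [[-0.0002, 0.0052, 0], 3.5], [[-0.0002, 0.0052, 0], 3.5], [[-0.0002, 0.0052, 0], 3.5], [[0, 0, 0], 0]])

```text
time_s: 12.7
tcp_pos: [0.5583, -0.0082, 0.1221]
ee_rot: [[-0.968, -0.25, -0.0], [-0.25, 0.968, 0.001], [0.0, 0.001, -1.0]]
wrist_force: [-1.6, 3.9, -0.3]
gripper_width: 0.268
gripper_force: 30.0
```

```bash
python3 rings.py; python3 - <<'E'
from h import *
p=imaging.capture('wrist');f=lambda i,x,y,w,h:cv2.resize(i[y:y+h,x:x+w],(400,300),interpolation=cv2.INTER_CUBIC)
b=imaging.capture('side')['frame'];cv2.imwrite('pics/g.png',np.hstack([f(p['frame'],200,150,160,120),f(b,220,160,80,60)]))
s=r.sense();print(s['tcp_pos'],s['wrist_force'],s['ee_rot'])
E
```

```text
side ([257, 212, 8, 4, 12], (np.float64(260.5), np.float64(213.5)), array([ 0.5571, -0.0084,  0.075 ]), array([ 0.5648, -0.0187,  0.066 ]))
wrist ([261, 218, 32, 19, 189], (np.float64(276.5), np.float64(227.0)), array([ 0.5526, -0.0084,  0.075 ]), array([ 0.5558, -0.0075,  0.066 ]))
wrist ([214, 284, 5, 44, 131], (np.float64(216.0), np.float64(305.5)), array([ 0.6271, -0.0371,  0.075 ]), array([ 0.6335, -0.0374,  0.066 ]))
wrist ([332, 284, 5, 44, 132], (np.float64(334.0), np.float64(305.5)), array([0.6042, 0.051 , 0.075 ]), array([0.6096, 0.0545, 0.066 ]))
[274.1506 230.9939]
[273.9846 256.9846]
[273.771 291.532]
red 261 290 270 289
pin 0.65 [(221, 276, 278), (225, 269, 285), (229, 266, 287), (233, 264, 288), (237, 258, 293), (241, 254, 298), (245, 252, 300), (249, 253, 298), (253, 255, 296), (257, 255, 296), (261, 254, 297), (265, 254, 297), (269, 253, 298), (273, 253, 298), (277, 252, 298), (281, 252, 298), (285, 253, 297), (289, 255, 296)]
[ 0.55857748 -0.00876428  0.12212345] [-0.20543792  1.29639181 -1.3083224 ] [[-9.68265874e-01 -2.49922335e-01 -1.56951681e-04]
 [-2.49922356e-01  9.68265871e-01  1.38157044e-04]
 [ 1.17442425e-04  1.72998485e-04 -9.99999978e-01]]
```

View pics/g.png

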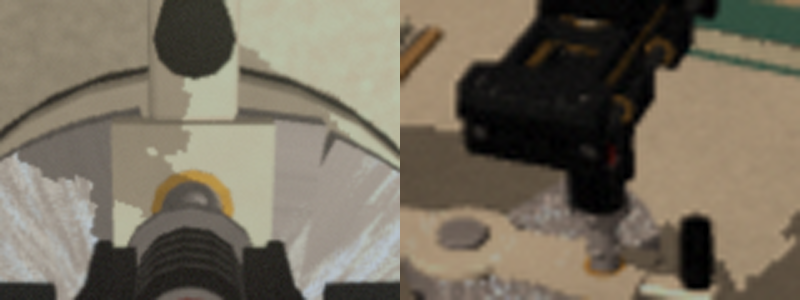

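The arm follows the pin, and the hole is now hidden under the tail. I'll continue to just short of the estimated spot, then press lightly and creep.

>>> apply_moves(moves=[[[-0.0001, 0.0041, 0], 2.75], [[-0.0001, 0.0037, 0], 2.5], [[0, 0, 0.002], 0], [[0, 0, 0.001], 0], [[0, 0, 0], 0]])

```text
time_s: 13.42
tcp_pos: [0.557, -0.001, 0.1188]
ee_rot: [[-0.987, -0.16, -0.0], [-0.16, 0.987, 0.0], [0.0, 0.0, -1.0]]
wrist_force: [-0.1, 1.3, -1.3]
gripper_width: 0.271
gripper_force: 30.0
```

>>> apply_moves(moves=[[[0, 0, 0.0015], 0], [[0, 0, 0], 0], [[0, 0, 0], 0]])

```text
time_s: 13.67
tcp_pos: [0.5571, -0.0008, 0.1177]
ee_rot: [[-0.987, -0.16, 0.0], [-0.16, 0.987, 0.0], [-0.0, 0.0, -1.0]]
wrist_force: [-0.9, 2.0, -0.9]
gripper_width: 0.267
gripper_force: 30.0
```

>>> apply_moves(moves=[[[0, 0, 0.001], 0], [[0, 0, 0], 0], [[0, 0, 0], 0]])

```text
time_s: 13.92
tcp_pos: [0.5572, -0.0007, 0.117]
ee_rot: [[-0.987, -0.16, 0.001], [-0.16, 0.987, 0.0], [-0.001, 0.0, -1.0]]
wrist_force: [-1.2, 3.7, 1.3]
gripper_width: 0.265
gripper_force: 30.0
```

The tip's taper is on the near rim and the reaction is towards +y, so the hole is slightly further on, as expected. Easing on.

>>> apply_moves(moves=[[[0, 0.0015, 0], 1], [[0, 0, 0], 0], [[0, 0, 0], 0]])

```text
time_s: 14.17
tcp_pos: [0.5567, 0.0001, 0.1165]
ee_rot: [[-0.99, -0.142, -0.0], [-0.142, 0.99, -0.001], [0.0, -0.001, -1.0]]
wrist_force: [-0.5, -0.2, -0.2]
gripper_width: 0.262
gripper_force: 30.0
```

>>> apply_moves(moves=[[[0, 0, 0.0015], 0], [[0, 0, 0], 0], [[0, 0, 0], 0]])

```text
time_s: 14.42
tcp_pos: [0.5568, 0.0004, 0.1152]
ee_rot: [[-0.99, -0.142, -0.0], [-0.142, 0.99, -0.0], [0.0, -0.0, -1.0]]
wrist_force: [-0.3, 0.2, 1.3]
gripper_width: 0.268
gripper_force: 30.0
```

>>> apply_moves(moves=[[[0, 0.0005, 0.001], 0.4], [[0, 0, 0], 0], [[0, 0, 0], 0]])

```text
time_s: 14.67
tcp_pos: [0.5566, 0.0009, 0.114]
ee_rot: [[-0.991, -0.135, -0.0], [-0.135, 0.991, -0.0], [0.0, -0.0, -1.0]]
wrist_force: [-0.2, 0.6, 0.3]
gripper_width: 0.264
gripper_force: 30.0
```

>>> apply_moves(moves=[[[0, 0, 0.001], 0], [[0, 0, 0], 0], [[0, 0, 0], 0]])

```text
time_s: 14.92
tcp_pos: [0.5565, 0.0011, 0.1128]
ee_rot: [[-0.991, -0.135, -0.0], [-0.135, 0.991, 0.0], [0.0, 0.0, -1.0]]
wrist_force: [-1.4, 1.8, -0.9]
gripper_width: 0.267
gripper_force: 30.0
```

>>> apply_moves(moves=[[[0, 0.0003, 0.001], 0], [[0, 0, 0], 0], [[0, 0, 0], 0]])

```text
time_s: 15.17
tcp_pos: [0.5566, 0.0012, 0.1121]
ee_rot: [[-0.991, -0.135, -0.0], [-0.135, 0.991, -0.0], [0.0, -0.0, -1.0]]
wrist_force: [-1.3, 1.7, 0.6]
gripper_width: 0.266
gripper_force: 30.0
```

>>> apply_moves(moves=[[[0, 0, 0.0005], 0], [[0, 0, 0], 0], [[0, 0, 0], 0]])

```text
time_s: 15.42
tcp_pos: [0.5568, 0.0012, 0.112]
ee_rot: [[-0.991, -0.135, 0.0], [-0.135, 0.991, -0.0], [-0.0, -0.0, -1.0]]
wrist_force: [-1.4, 1.0, 3.3]
gripper_width: 0.263
gripper_force: 30.0
```

The balls are now on the rim at TCP z 0.112 (0.1123 expected), so the tip has dropped in. Releasing and rising.

>>> apply_moves(moves=[[[0, 0, 0], 0], [[0, 0, 0], 0], [[0, 0, 0], 0], [[0, 0, 0], 0], [[0, 0, 0], 0]], hand=0.06)

```text
time_s: 15.83
tcp_pos: [0.5567, 0.0011, 0.1114]
ee_rot: [[-0.991, -0.135, -0.0], [-0.135, 0.991, -0.0], [0.0, -0.0, -1.0]]
wrist_force: [-0.4, -0.7, -0.2]
gripper_width: 0.56
gripper_force: 0.0
```

>>> apply_moves(moves=[[[0, 0, -0.01], 0], [[0, 0, -0.03], 0], [[0, 0, -0.03], 0], [[0, 0, -0.01], 0], [[0, 0, 0], 0]])

```text
time_s: 16.25
tcp_pos: [0.5588, 0.0016, 0.1959]
ee_rot: [[-0.991, -0.136, 0.008], [-0.136, 0.991, 0.001], [-0.008, 0.0, -1.0]]
wrist_force: [-0.5, 1.7, -0.4]
gripper_width: 0.686
gripper_force: 0.0
```

>>> apply_moves(moves=[[[0, 0, 0], 0], [[0, 0, 0], 0], [[0, 0, 0], 0], [[0, 0, 0], 0], [[0, 0, 0], 0]], hand=0.0)

```text
time_s: 16.67
tcp_pos: [0.5562, 0.0011, 0.1906]
ee_rot: [[-0.991, -0.135, -0.002], [-0.135, 0.991, -0.001], [0.002, -0.0, -1.0]]
wrist_force: [0.2, -0.6, 0.6]
gripper_width: 0.396
gripper_force: 0.0
```

```bash
cat > v.py <<'E'
from h import *
import sys
np.set_printoptions(suppress=True,precision=4)
z=float(sys.argv[2])
a=[imaging.capture(c) for c in('scene','side','wrist')]
rays=[]
for p,c in zip(a,('scene','side','wrist')):
    hsv=cv2.cvtColor(p['frame'],cv2.COLOR_BGR2HSV)
    m=(((hsv[...,0]<6)|(hsv[...,0]>174))&(hsv[...,1]>130)&(hsv[...,2]>60)).astype(np.uint8)
    n,l,st,ce=cv2.connectedComponentsWithStats(m)
    u0=proj(p,[.5566,.0012,z],c=='wrist')
    k=[i for i in range(1,n) if st[i,4]>5 and np.hypot(*(ce[i]-u0))<30]
    for i in k: print(c,st[i],ce[i],u0,atz(p,ce[i],z,c=='wrist'))
f=lambda i,x,y,w,h:cv2.resize(i[y:y+h,x:x+w],(400,300),interpolation=cv2.INTER_CUBIC)
F=[p['frame'] for p in a]
cv2.imwrite(f'pics/{sys.argv[1]}.png',np.vstack([np.hstack([f(F[0],265,195,80,60),f(F[1],220,165,80,60)]),np.hstack([f(F[2],200,150,160,120),f(F[2],140,120,280,210)])]))
s=r.sense();print(s['tcp_pos'],s['wrist_force'],s['gripper_width'])
E
python3 v.py i .1405
```

```text
scene [304 215   5   7  24] [306.0833 217.9167] [306.5913 216.4853] [ 0.5603 -0.0027  0.1405]
side [256 193   6   6  29] [258.2759 195.6552] [257.7907 195.0124] [0.5537 0.0031 0.1405]
wrist [265 219  21  23 364] [275.1044 230.4643] [274.5325 233.231 ] [0.5545 0.0013 0.1405]
[0.5565 0.0012 0.1912] [ 0.2555 -0.4813 -0.9985] 0.2628731517636464
```

View pics/i.png

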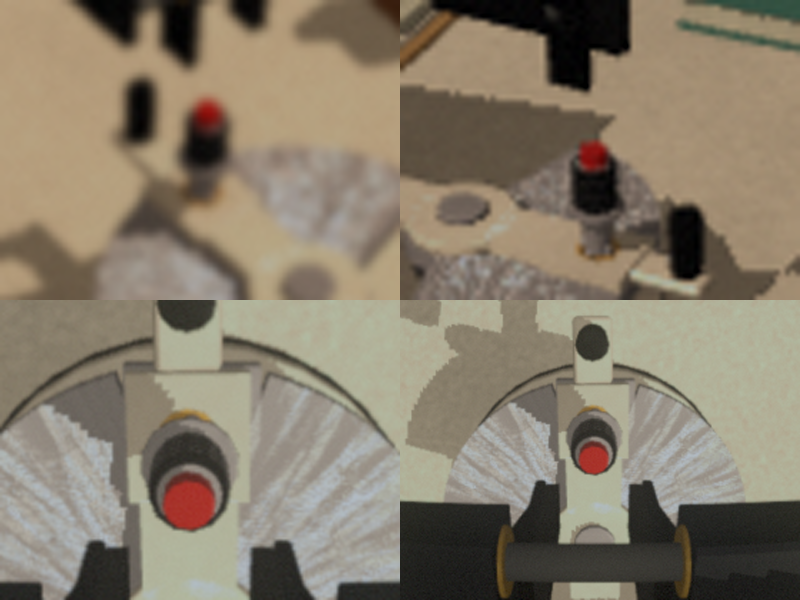

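The pin stands upright in the eye over the hole, with the button at (275,230) in the wrist image, centred under the tool. Lowering the shut fingertips.

>>> apply_moves(moves=[[[0, 0, 0.02], 0], [[0, 0, 0.015], 0], [[0, 0, 0.008], 0], [[0, 0, 0.002], 0], [[0, 0, 0], 0]])

```text
time_s: 17.23
tcp_pos: [0.5566, 0.0011, 0.1463]
ee_rot: [[-0.991, -0.135, -0.001], [-0.135, 0.991, -0.001], [0.001, -0.0, -1.0]]
wrist_force: [0.2, -0.7, -0.1]
gripper_width: 0.012
gripper_force: 0.0
```

>>> apply_moves(moves=[[[0, 0, 0], 0], [[0, 0, 0], 0], [[0, 0, 0.002], 0], [[0, 0, 0.002], 0], [[0, 0, 0], 0]])

```text
time_s: 17.65
tcp_pos: [0.5565, 0.0012, 0.1425]
ee_rot: [[-0.991, -0.135, -0.0], [-0.135, 0.991, 0.0], [0.0, 0.0, -1.0]]
wrist_force: [0.1, 0.1, -0.2]
gripper_width: 0.006
gripper_force: 0.0
```

>>> apply_moves(moves=[[[0, 0, 0.002], 0], [[0, 0, 0], 0], [[0, 0, 0], 0]])

```text
time_s: 17.9
tcp_pos: [0.5568, 0.0012, 0.1409]
ee_rot: [[-0.991, -0.135, 0.0], [-0.135, 0.991, -0.0], [-0.0, -0.0, -1.0]]
wrist_force: [-0.5, -0.6, 2.0]
gripper_width: 0.004
gripper_force: 0.7
```

>>> apply_moves(moves=[[[0, 0, 0.002], 0], [[0, 0, 0], 0], [[0, 0, 0], 0]])

```text
time_s: 18.15
tcp_pos: [0.5571, 0.0012, 0.1392]
ee_rot: [[-0.991, -0.136, 0.001], [-0.136, 0.991, -0.0], [-0.001, -0.0, -1.0]]
wrist_force: [0.2, -0.8, 4.6]
gripper_width: 0.005
gripper_force: 2.2
```

>>> apply_moves(moves=[[[0, 0, 0.002], 0], [[0, 0, 0], 0], [[0, 0, 0], 0]])

```text
time_s: 18.4
tcp_pos: [0.5562, 0.0013, 0.1361]
ee_rot: [[-0.991, -0.135, -0.001], [-0.135, 0.991, 0.0], [0.001, 0.0, -1.0]]
wrist_force: [-0.2, -0.1, -0.5]
gripper_width: 0.008
gripper_force: 0.0
```

>>> apply_moves(moves=[[[0, 0, 0.002], 0], [[0, 0, 0], 0], [[0, 0, 0], 0]])

```text
time_s: 18.65
tcp_pos: [0.5562, 0.0012, 0.134]
ee_rot: [[-0.991, -0.135, -0.001], [-0.135, 0.991, -0.0], [0.001, 0.0, -1.0]]
wrist_force: [0.6, -0.3, 0.6]
gripper_width: 0.004
gripper_force: 0.0
```

>>> apply_moves(moves=[[[0, 0, 0.002], 0], [[0, 0, 0], 0], [[0, 0, 0], 0]])

```text
time_s: 18.9
tcp_pos: [0.5565, 0.0012, 0.1324]
ee_rot: [[-0.991, -0.135, -0.001], [-0.135, 0.991, 0.0], [0.001, 0.0, -1.0]]
wrist_force: [-0.3, 0.3, 0.2]
gripper_width: 0.007
gripper_force: 0.0
```

The force vanished, so the balls cleared the rim and the pin slipped down. Following it down gently.

>>> apply_moves(moves=[[[0, 0, 0.003], 0], [[0, 0, 0.003], 0], [[0, 0, 0.003], 0], [[0, 0, 0], 0]])

```text
time_s: 19.23
tcp_pos: [0.5562, 0.0012, 0.1228]
ee_rot: [[-0.991, -0.135, -0.001], [-0.135, 0.991, -0.0], [0.001, 0.0, -1.0]]
wrist_force: [-0.1, 0.9, 0.4]
gripper_width: 0.002
gripper_force: 0.1
```

>>> apply_moves(moves=[[[0, 0, 0.002], 0], [[0, 0, 0.002], 0], [[0, 0, 0], 0], [[0, 0, 0], 0]])

```text
time_s: 19.57
tcp_pos: [0.5565, 0.0012, 0.1194]
ee_rot: [[-0.991, -0.135, -0.0], [-0.135, 0.991, -0.0], [0.0, 0.0, -1.0]]
wrist_force: [-0.8, -0.5, 0.1]
gripper_width: 0.009
gripper_force: 0.1
```

>>> apply_moves(moves=[[[0, 0, 0.002], 0], [[0, 0, 0], 0], [[0, 0, 0], 0]])

```text
time_s: 19.82
tcp_pos: [0.5566, 0.0012, 0.1175]
ee_rot: [[-0.991, -0.135, -0.0], [-0.135, 0.991, 0.0], [0.0, 0.0, -1.0]]
wrist_force: [-0.7, 0.9, 0.9]
gripper_width: 0.008
gripper_force: 0.2
```

>>> apply_moves(moves=[[[0, 0, 0.002], 0], [[0, 0, 0], 0], [[0, 0, 0], 0]])

```text
time_s: 20.07
tcp_pos: [0.5567, 0.0013, 0.1157]
ee_rot: [[-0.991, -0.135, 0.0], [-0.135, 0.991, 0.0], [-0.0, 0.0, -1.0]]
wrist_force: [-0.6, 0.8, 2.2]
gripper_width: -0.0
gripper_force: 1.2
```

>>> apply_moves(moves=[[[0, 0, 0.002], 0], [[0, 0, 0], 0], [[0, 0, 0], 0]])

```text
time_s: 20.32
tcp_pos: [0.557, 0.0012, 0.114]
ee_rot: [[-0.991, -0.136, 0.001], [-0.136, 0.991, -0.0], [-0.001, -0.0, -1.0]]
wrist_force: [0.4, 0.4, 3.1]
gripper_width: 0.007
gripper_force: 1.6
```

>>> apply_moves(moves=[[[0, 0, 0.002], 0], [[0, 0, 0], 0], [[0, 0, 0], 0]])

```text
time_s: 20.57
tcp_pos: [0.557, 0.0013, 0.112]
ee_rot: [[-0.991, -0.136, 0.001], [-0.136, 0.991, -0.0], [-0.001, -0.0, -1.0]]
wrist_force: [-0.7, -0.2, 3.6]
gripper_width: 0.009
gripper_force: 2.2
```

>>> apply_moves(moves=[[[0, 0, 0.0015], 0], [[0, 0, 0], 0], [[0, 0, 0], 0]])

```text
time_s: 20.82
tcp_pos: [0.557, 0.0012, 0.1105]
ee_rot: [[-0.991, -0.136, 0.001], [-0.136, 0.991, -0.0], [-0.001, -0.0, -1.0]]
wrist_force: [-0.5, 1.4, 5.1]
gripper_width: 0.006
gripper_force: 2.6
```

>>> apply_moves(moves=[[[0, 0, 0.001], 0], [[0, 0, 0], 0], [[0, 0, 0], 0]])

```text
time_s: 21.07
tcp_pos: [0.557, 0.0012, 0.1096]
ee_rot: [[-0.991, -0.136, 0.001], [-0.136, 0.991, -0.0], [-0.001, -0.0, -1.0]]
wrist_force: [-1.0, -0.1, 6.3]
gripper_width: 0.005
gripper_force: 2.9
```

>>> apply_moves(moves=[[[0, 0, 0.001], 0], [[0, 0, 0], 0], [[0, 0, 0], 0]])

```text
time_s: 21.32
tcp_pos: [0.557, 0.0012, 0.1094]
ee_rot: [[-0.991, -0.136, 0.001], [-0.136, 0.991, -0.0], [-0.001, -0.0, -1.0]]
wrist_force: [-1.4, 1.3, 9.1]
gripper_width: 0.008
gripper_force: 4.6
```

It bottomed at 0.109 with the button in, the expected home height, at 9 N. Backing off, opening and looking.

>>> apply_moves(moves=[[[0, 0, -0.004], 0], [[0, 0, -0.01], 0], [[0, 0, -0.03], 0], [[0, 0, -0.02], 0], [[0, 0, 0], 0]])

```text
time_s: 21.73
tcp_pos: [0.5588, 0.0014, 0.1764]
ee_rot: [[-0.991, -0.136, 0.007], [-0.136, 0.991, 0.001], [-0.007, -0.0, -1.0]]
wrist_force: [0.4, 0.5, 0.8]
gripper_width: 0.005
gripper_force: 0.0
```

>>> apply_moves(moves=[[[0, 0, 0], 0], [[0, 0, 0], 0], [[0, 0, 0], 0], [[0, 0, 0], 0], [[0, 0, 0], 0]], hand=0.06)

```text
time_s: 22.15
tcp_pos: [0.5561, 0.0011, 0.1711]
ee_rot: [[-0.991, -0.135, -0.002], [-0.135, 0.991, -0.0], [0.002, -0.0, -1.0]]
wrist_force: [0.4, 0.2, -0.4]
gripper_width: 0.298
gripper_force: 0.0
```

```bash
python3 v.py j .114
```

```text
scene [303 222   6   6  27] [305.5926 224.8148] [306.1324 223.5273] [ 0.5598 -0.0025  0.114 ]
side [256 202   6   5  27] [258.5926 203.9259] [258.133 203.342] [0.5539 0.0028 0.114 ]
wrist [266 216  20  22 340] [275.7353 226.8618] [274.5482 229.8435] [0.5542 0.0017 0.114 ]
[0.5565 0.0012 0.1717] [-0.9804  0.4302 -0.0398] 0.43647599373821927
```

View pics/j.png

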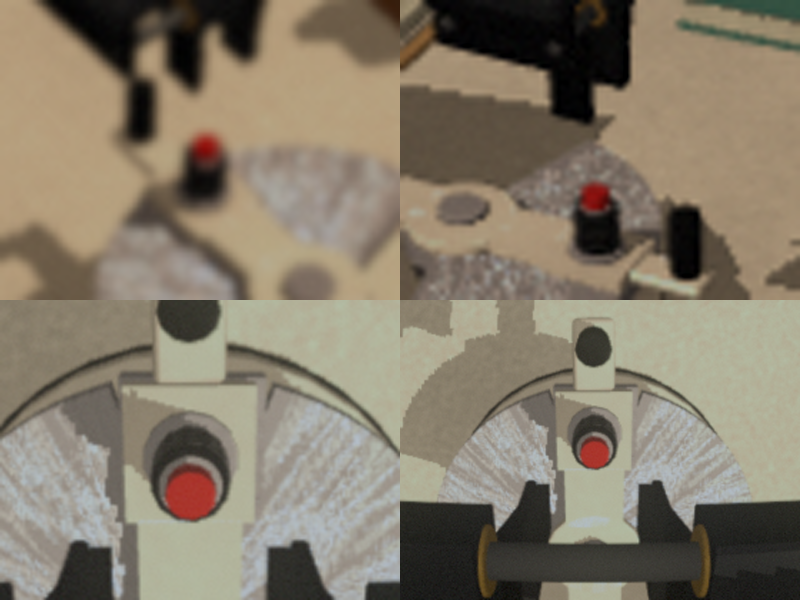

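The pin is fully home with the shoulder on the arm, and the button is back out (red at (276,227) in the wrist image). Taking the handle.

>>> apply_moves(moves=[[[0, 0, 0], 0], [[0, 0, 0], 0], [[0, 0, 0.03], 0], [[0, 0, 0.03], 0], [[0, 0, 0.015], 0]])

```text
time_s: 22.72
tcp_pos: [0.5548, 0.001, 0.0943]
ee_rot: [[-0.991, -0.134, -0.004], [-0.134, 0.991, -0.0], [0.004, 0.0, -1.0]]
wrist_force: [0.4, -0.1, -1.8]
gripper_width: 0.681
gripper_force: 0.0
```

>>> apply_moves(moves=[[[0, 0, 0.01], 0], [[0, 0, 0], 0], [[0, 0, 0], 0], [[0, 0, 0], 0]])

```text
time_s: 23.05
tcp_pos: [0.5578, 0.0014, 0.0885]
ee_rot: [[-0.991, -0.136, 0.003], [-0.136, 0.991, 0.0], [-0.003, -0.0, -1.0]]
wrist_force: [-0.3, 0.2, -0.2]
gripper_width: 0.69
gripper_force: 0.0
```

>>> apply_moves(moves=[[[0, 0, 0], 0], [[0, 0, 0], 0], [[0, 0, 0], 0], [[0, 0, 0], 0], [[0, 0, 0], 0]], hand=0.015)

```text
time_s: 23.47
tcp_pos: [0.5568, 0.0012, 0.0875]
ee_rot: [[-0.991, -0.135, 0.001], [-0.135, 0.991, 0.0], [-0.001, 0.0, -1.0]]
wrist_force: [0.0, 0.1, -0.4]
gripper_width: 0.397
gripper_force: 0.0
```

>>> apply_moves(moves=[[[0, 0, 0], 0], [[0, 0, 0], 0], [[0, 0, 0], 0], [[0, 0, 0], 0], [[0, 0, 0], 0]])

```text
time_s: 23.88
tcp_pos: [0.5567, 0.0013, 0.0872]
ee_rot: [[-0.991, -0.135, 0.0], [-0.135, 0.991, 0.0], [-0.0, 0.0, -1.0]]
wrist_force: [-0.5, 0.3, 0.6]
gripper_width: 0.267
gripper_force: 30.0
```

>>> apply_moves(moves=[[[0, 0, -0.002], 0], [[0, 0, 0], 0], [[0, 0, 0], 0]])

```text
time_s: 24.13
tcp_pos: [0.5565, 0.0013, 0.0889]
ee_rot: [[-0.991, -0.135, -0.0], [-0.135, 0.991, 0.0], [0.0, 0.0, -1.0]]
wrist_force: [-0.1, 1.3, -1.6]
gripper_width: 0.268
gripper_force: 30.0
```

Lifted 1.7 mm so far, which is within the play. Now feeling for the stop.

>>> apply_moves(moves=[[[0, 0, -0.001], 0], [[0, 0, 0], 0], [[0, 0, 0], 0]])

```text
time_s: 24.38
tcp_pos: [0.5564, 0.0013, 0.0898]
ee_rot: [[-0.991, -0.135, -0.001], [-0.135, 0.991, 0.0], [0.001, 0.0, -1.0]]
wrist_force: [-0.3, 1.3, -3.9]
gripper_width: 0.265
gripper_force: 30.0
```

>>> apply_moves(moves=[[[0, 0, -0.001], 0], [[0, 0, 0], 0], [[0, 0, 0], 0]])

```text
time_s: 24.63
tcp_pos: [0.556, 0.0012, 0.09]
ee_rot: [[-0.991, -0.135, -0.002], [-0.135, 0.991, 0.0], [0.002, 0.0, -1.0]]
wrist_force: [0.6, 1.9, -9.7]
gripper_width: 0.267
gripper_force: 30.0
```

The balls hold after 2.7 mm. One touch more, then back down and release.

>>> apply_moves(moves=[[[0, 0, -0.0005], 0], [[0, 0, 0], 0], [[0, 0, 0], 0]])

```text
time_s: 24.88
tcp_pos: [0.5558, 0.0012, 0.0903]
ee_rot: [[-0.991, -0.135, -0.002], [-0.135, 0.991, 0.0], [0.002, 0.0, -1.0]]
wrist_force: [2.5, 1.6, -17.5]
gripper_width: 0.263
gripper_force: 30.0
```

>>> apply_moves(moves=[[[0, 0, 0.002], 0], [[0, 0, 0.002], 0], [[0, 0, 0], 0], [[0, 0, 0], 0]])

```text
time_s: 25.22
tcp_pos: [0.5571, 0.0013, 0.0889]
ee_rot: [[-0.991, -0.136, 0.001], [-0.136, 0.991, 0.0], [-0.001, -0.0, -1.0]]
wrist_force: [-1.5, 2.2, -1.7]
gripper_width: 0.265
gripper_force: 30.0
```

>>> apply_moves(moves=[[[0, 0, 0], 0], [[0, 0, 0], 0], [[0, 0, 0], 0], [[0, 0, 0], 0], [[0, 0, 0], 0]], hand=0.06)

```text
time_s: 25.63
tcp_pos: [0.5571, 0.001, 0.0881]
ee_rot: [[-0.991, -0.135, 0.001], [-0.135, 0.991, -0.0], [-0.001, -0.0, -1.0]]
wrist_force: [-0.4, 0.1, 0.1]
gripper_width: 0.557
gripper_force: 0.0
```

>>> apply_moves(moves=[[[0, 0, -0.01], 0], [[0, 0, -0.03], 0], [[0, 0, -0.03], 0], [[0, 0, -0.03], 0], [[0, 0, 0], 0]])

```text
time_s: 26.05
tcp_pos: [0.5607, 0.0015, 0.1954]
ee_rot: [[-0.99, -0.137, 0.014], [-0.137, 0.991, 0.001], [-0.014, -0.001, -1.0]]
wrist_force: [0.0, -0.1, 1.1]
gripper_width: 0.686
gripper_force: 0.0
```

```bash
python3 v.py k .114
```

```text
scene [303 222   6   6  26] [305.7692 224.7692] [306.1324 223.5273] [ 0.5599 -0.002   0.114 ]
side [256 202   6   5  28] [258.5 204. ] [258.133 203.342] [0.5539 0.0032 0.114 ]
wrist [267 208  18  20 293] [275.5631 217.4437] [274.3889 219.775 ] [0.5546 0.0018 0.114 ]
[0.5564 0.0012 0.1882] [-0.9566  1.0528  0.0511] 0.6830175378113855
```

View pics/k.png

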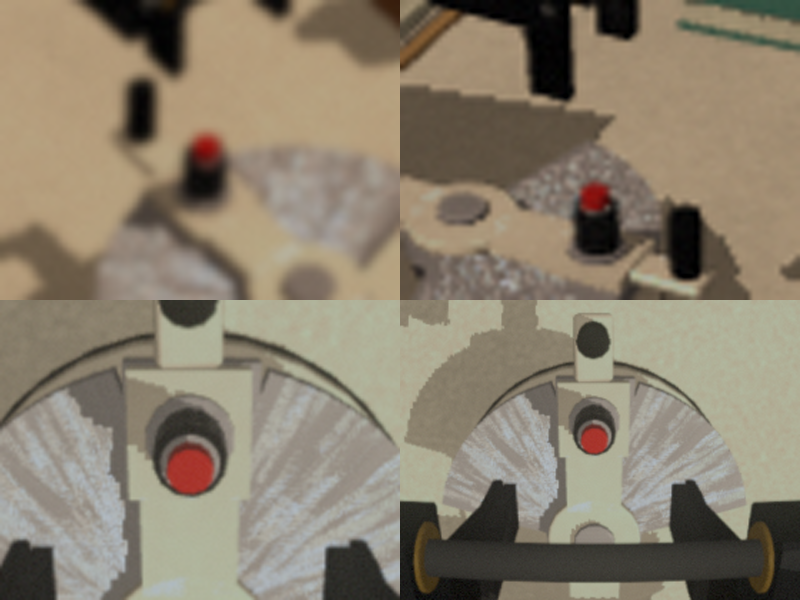

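The pin sits home, upright and with its button out (side view pixel (258.5,204), unchanged from before the tug), and the gripper is clear of it. Handing in.

```bash
python3 -c "
from station import r
print(r.finish_job())"
```

```text
the job is handed in; nothing more can be done
None
```

The pin is fully home in the locking hole with its button out, it held a tug of about 17 N after 2.7 mm of play, and I released it clear of the gripper and handed the job in at about 26 s (no verdict was returned).

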